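# Seat an eight-sided column blank in the carver's V cradle

### The arm

A 6-joint arm with a two-finger parallel gripper is mounted at the origin on the work surface. World frame = base frame: x ahead of the robot, y to its left, z up, the work surface at z = 0. Lengths are in m, angles in rad, forces in N, time in s.
With the tool pointing down it reaches from about 0.275 to 0.825 m from the base axis. Payload 4.9 kg.
Tool frame: the origin (TCP) lies midway between the tips of the shut fingers; the grasp point (between the pads) lies 19 mm behind it (grip_point_offset is the distance from the TCP to the grasp point, in m); z points along the fingers, y is the line along which they close (so a half turn about z gives the same grasp; the last joint's range is limited). The gripper opens to 85 mm and grips with 20 to 120 N. Pads are 22 mm wide; open, the fingers measure 114 mm over their backs; the gripper's body (76 mm by 85 mm) begins 54 mm behind the grasp point. The pads swing forward as they close: fully open they stand 13 mm farther back than shut.
Start: joints at [-1.397, 0.326, -0.193, 1.052, 0, 1.437], TCP at [0.167, -0.524, 0.231] pointing down, gripper open.
Joint ranges: [-2.65, 2.65], [-0.97, 1.79], [-1.3, 1.35], [-1.93, 2.1], [-1.47, 1.37], [-3.14, 3.14]. Speed limits (rad/s): [2.57, 2.57, 3.14, 3.14, 3.14, 3.14].

### API

Orientations are given as a rotation vector (axis times angle).
In Python, from cell import * gives the robot as it stands. Calls block until the motion is done:
- movep(position, orientation): joint-space move of the TCP to a pose.
- move_l(position, velocity=0.15, rot=None, until_force=None): straight line of the TCP; rot=None keeps the orientation; velocity is the mean speed in m/s. With until_force (N) it stops when the force on the tool has changed by that much, and returns True; else False.
- set_joints(angles): joint-space move.
- let_go() and grab(newtons=None): open the fingers fully, or close them until they stop; newtons is the grip in N (None keeps the last).
- sleep(seconds).
- ik(position, orientation): joint angles nearest the present ones, or None.
- get_state(): the state.
- grab_frame(name): name is "side" or "top"; returns a dict with "img" (384x512x3 uint8, red, green, blue), "fx", "fy", "cx", "cy" (pixels), "cam_to_world" (4x4, takes a point from camera to world coordinates). Camera axes: x right, y down, z forward; pixel columns grow to the right and rows downward; lengths in m; the calibration is good to about 2 mm. A picture is of the moment at which its call begins. There is no depth.
A pose or a line that the arm cannot do raises MotionError and nothing moves.
- sign_off(): hands the job in; it is judged then, once.
Trained networks look in the newest picture that a camera, given by its name, has taken for a name from the list of things; names that differ only in an ending like _2 or _b are one class to them, and where a whole thing is asked for, a point or a joint stands for the part that bears it (a point fixed in the world has none). Each returns a list of dicts, best first, with "score" (0 to 1); they miss things now and then, are a little off and sometimes report something else, mostly with a low value. They report only what shows in the picture. A call takes as long as a camera call. They do not tell look-alikes from the thing itself.
- spot_in(camera, name): "centre" ([column, row] in pixels, amid what is visible of it).
- silhouettes(camera, name): "mask" (384x512 bool, what is visible of it) and "centre" ([column, row] in pixels, amid what is visible of it).
- tip_of(camera, name): "centre" ([column, row] in pixels: a listed point, or the origin of a listed thing).
The state is a dict: "clock": time; "q": joint angles; "joint_velocities": joint speeds; "tau": joint torques, N m; "position": TCP position; "eef_rot": TCP orientation; "contact_force": force on the tool from outside, world axes, zero at the start; "wrist_torque": the same for the moment, N m; "finger_gap": opening from 0.0 (shut) to 1.0 (fully open); "grasp_force": force on a finger pad.
Only numpy, scipy, OpenCV 4.12 (cv2) and the standard library are available. Lean on these libraries where they do the work, as an engineer would, in place of code of your own. Each camera call takes 0.05 s, during which the arm holds its last target. There are 200 camera calls.

### The job

Lay the long eight-sided clay column blank in the wooden V cradle, about 2 cm short of the upright end stop, so that it rests on both flanks of the V supports. Then push it along the V until its end presses against the stop, and leave it lying there.

Things in the scene. Friction and masses are not known exactly. Their poses are not given: they have to be found in the camera images.
- blank: Long column blank: grey clay bar of regular eight-sided section, 180 mm long, 46 mm across flats, 0.6 kg, loose, lying on a flat. Origin at its centre (half-way along and up: 23 mm over the bench at start); x along its length, z up at start; ends alike. Not to be used, same clay: a short eight-sided piece (80 mm), a square bar (150 x 50 x 50 mm), a fan-carved tile.
- cradle: Dark wooden V cradle fixed to the bench. Origin on the bench under its centre; x along the V towards the end stop, y across, z up. Base board 250 x 90 mm, top at z = 12 mm. Two V supports, at x = -80 to -55 and 55 to 80 mm, open between for fingers. White slick plastic flanks at 45 degrees, from y = 0, z = 20 mm up to y = +-32, z = 52 mm; supports reach y = +-42 mm.
- seat (a point): Where the centre of the blank is when it lies in both Vs, fully home against the end stop: 52.5 mm straight above the cradle's origin, axes as the cradle's. The blank's length then lies along x; either end may be at the stop. Laid farther back, its centre lies at smaller x, same y and z. The blank slides easily along the plastic flanks (1 to 3 N).
- stop: Upright wooden end stop, a rigid part of the cradle at its +x end: plate 70 mm wide (y), 15 mm thick (x), 66 mm tall, its top 78 mm over the bench. Origin at the foot of the face that the blank touches (x = 90, z = 12 mm of the cradle); axes as the cradle's, so the face looks to -x.
Not all that is in view belongs to the job. What is shaped like the blank but purple or turquoise is not meant.

How it is judged:
By the outcome, as a careful person would: the job done as asked, in the order asked, and still so for the second after the job is handed in, with the robot touching nothing.
It also fails if it takes over 38 s, if anything falls off the work surface, if the arm or the gripper's body presses on something with over 40 N, if the wrist force passes 120 N, or if a joint passes its speed limit or range.

## Working session

There is one attempt and no reset: what is moved stays moved. The work goes in short steps, each a Python script; the robot and the scene stay as the last script left them, time stands still between calls to the robot, and variables do not carry over. Pictures are saved under pics/ and viewed, at most 10 in all, crops included, and the job is handed in when it is done.

```bash
mkdir -p pics; ls
cat > h.py <<'E'
from cell import *
import numpy as np, cv2
def save(f,n): cv2.imwrite('pics/'+n,cv2.cvtColor(f["img"],cv2.COLOR_RGB2BGR))
def ray(f,px):
    T=np.array(f["cam_to_world"]); d=T[:3,:3]@[(px[0]-f["cx"])/f["fx"],(px[1]-f["cy"])/f["fy"],1]
    return T[:3,3],d
def at_z(f,px,z):
    o,d=ray(f,px); return o+d*(z-o[2])/d[2]
def proj(f,P):
    T=np.array(f["cam_to_world"]); p=(np.atleast_2d(P)-T[:3,3])@T[:3,:3]
    return np.c_[f["fx"]*p[:,0]/p[:,2]+f["cx"],f["fy"]*p[:,1]/p[:,2]+f["cy"]]
def tri(f1,p1,f2,p2):
    A=np.zeros((3,3));b=np.zeros(3);R=[ray(f1,p1),ray(f2,p2)]
    for o,d in R:
        d=d/np.linalg.norm(d);M=np.eye(3)-np.outer(d,d);A+=M;b+=M@o
    return np.linalg.solve(A,b)
E
python3 - <<'E'
from h import *
ims=[]
for n in("top","side"):
    f=grab_frame(n);ims.append(f["img"])
    T=np.array(f["cam_to_world"]);print(n,T.round(3).tolist(),f["fx"])
    for k in("blank","cradle","stop","seat"):
        for fn in ((tip_of,) if k=="seat" else (spot_in,tip_of)):
            print(k,fn.__name__,[(np.round(r["centre"]).tolist(),round(r["score"],2)) for r in fn(n,k)[:5]])
    save(f,n+"1.png")
print(get_state()["clock"])
E
```

```text
pics
top [[-0.025, -0.996, 0.08, 0.442], [-1.0, 0.024, -0.01, 0.04], [0.008, -0.08, -0.997, 1.256], [0.0, 0.0, 0.0, 1.0]] 489.13638156896354
blank call [([211.0, 283.0], 0.85), ([118.0, 110.0], 0.71), ([253.0, 196.0], 0.68)]
blank call [([119.0, 110.0], 0.93), ([253.0, 197.0], 0.83), ([210.0, 282.0], 0.61)]
cradle call [([340.0, 144.0], 0.67), ([343.0, 180.0], 0.58)]
cradle call [([341.0, 184.0], 0.97)]
stop call [([342.0, 144.0], 0.55)]
stop call [([336.0, 151.0], 0.73)]
seat call [([346.0, 180.0], 0.77)]
side [[0.925, -0.243, 0.293, 0.273], [-0.38, -0.541, 0.75, -0.634], [-0.024, -0.805, -0.593, 0.614], [0.0, 0.0, 0.0, 1.0]] 351.4287070531414
blank call [([163.0, 207.0], 0.96), ([275.0, 142.0], 0.93), ([249.0, 209.0], 0.82)]
blank call [([250.0, 210.0], 0.97), ([278.0, 141.0], 0.95), ([164.0, 209.0], 0.66)]
cradle call [([305.0, 274.0], 0.92)]
cradle call [([302.0, 276.0], 0.59)]
stop call [([339.0, 244.0], 0.81)]
stop call [([333.0, 258.0], 0.96)]
seat call [([304.0, 259.0], 0.85)]
0.8
```

View pics/top1.png

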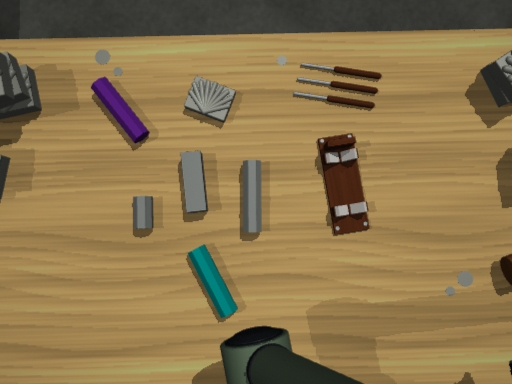

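View pics/side1.png

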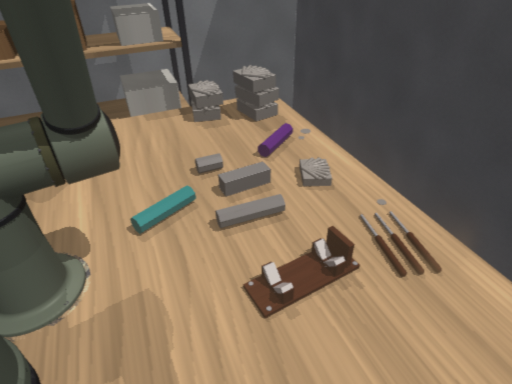

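The blank candidates in the top view are:
- grey long eight-sided bar at (252,196)
- short grey piece at (143,214)
- square bar at (194,182)
- purple at (119,110)
- turquoise at (211,282)

The bar at (252,196) fits: it is grey, long and faceted. In the side view it is at (250,210). The cradle is at (343,184) in top with its stop at the far end, (337,142). I'll confirm with a crop and fit the poses from the masks in both views.

```bash
cat >> h.py <<'E'
from scipy.optimize import least_squares
def box(x0,x1,y0,y1,z0,z1): return np.array([[x,y,z] for x in(x0,x1) for y in(y0,y1) for z in(z0,z1)])
a=np.arange(8)*np.pi/4+np.pi/8; r=.023/np.cos(np.pi/8)
OCT=np.array([[x,r*np.cos(t),r*np.sin(t)] for x in(-.09,.09) for t in a])
CRA=np.vstack([box(-.125,.125,-.045,.045,0,.012),box(.09,.105,-.035,.035,.012,.078),box(-.08,-.055,-.042,.042,.012,.05)])
def mask_near(cam,name,px):
    L=[m for m in silhouettes(cam,name) if np.hypot(*(np.array(m["centre"])-px))<18]
    return L[0]["mask"] if L else None
def hull(p): return cv2.convexHull(p.astype(np.float32))[:,0]
def place(M,v):
    c,s=np.cos(v[3]),np.sin(v[3]); return M@np.array([[c,-s,0],[s,c,0],[0,0,1]]).T+v[:3]
def fit(views,M,v0,fixz=None):
    """match support functions of the mask hull and the projected model hull"""
    U=np.array([[np.cos(t),np.sin(t)] for t in np.linspace(0,2*np.pi,48,endpoint=False)])
    obs=[]
    for f,m in views:
        ys,xs=np.nonzero(m); p=np.c_[xs,ys].astype(float)
        obs.append((f,(p@U.T).max(0)+.4*np.abs(U).max(1)))
    def res(v):
        v=np.array(v)
        if fixz is not None: v=np.r_[v[:2],fixz,v[3]]
        return np.concatenate([(proj(f,place(M,v))@U.T).max(0)-o for f,o in obs])
    s=least_squares(res,v0,loss='soft_l1',x_scale=[.01,.01,.01,.1]); return s.x,np.abs(s.fun).max(),[np.abs(x).mean() for x in np.split(res(s.x),len(obs))]
E
python3 - <<'E'
from h import *
F={n:grab_frame(n) for n in("top","side")}
crop=cv2.resize(F["side"]["img"][120:320,180:380],(600,600),interpolation=cv2.INTER_CUBIC)
cv2.imwrite("pics/crop1.png",crop[:,:,::-1])
for n,M,pt,ps,z in(("blank",OCT,(252,196),(250,210),.023),("cradle",CRA,(343,182),(304,275),0)):
    V=[(F["top"],mask_near("top",n,pt)),(F["side"],mask_near("side",n,ps))]
    print(n,[m is not None and int(m.sum()) for _,m in V])
    V=[v for v in V if v[1] is not None]
    p=at_z(F["top"],pt,z); 
    print(fit(V,M,np.r_[p,0.1 if n=="cradle" else 0.]));print(" fixz",fit(V,M,np.r_[p,0.1 if n=="cradle" else 0.],z))
E
```

```text
blank [1349, 1219]
(array([ 0.52275205,  0.03678971,  0.02228366, -0.01739005]), np.float64(1.1933641161859585), [np.float64(0.4606054930771926), np.float64(0.6123246050368379)])
 fixz (array([ 0.52268021,  0.03661303,  0.023     , -0.01664672]), np.float64(1.2428785164936471), [np.float64(0.46712156327447607), np.float64(0.6171943681341063)])
cradle [3430, 4624]
(array([ 0.55153807, -0.19634052, -0.00269749,  0.13906726]), np.float64(2.631424857178814), [np.float64(1.1877805871297704), np.float64(0.8760459083988166)])
 fixz (array([ 5.51018613e-01, -1.96924873e-01,  1.80213734e-05,  1.39968597e-01]), np.float64(2.4727957498160684), [np.float64(1.2203318690576284), np.float64(1.0022089528513842)])
```

View pics/crop1.png

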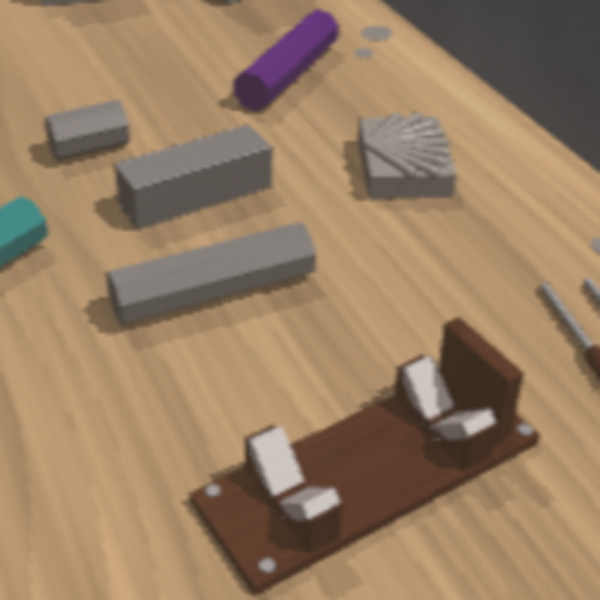

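The crop confirms it: the long eight-sided bar is at crop (210,272), distinct from the square bar at (195,175) and the short piece at (88,130). The cradle fit is looser than the blank's, so I'll refine it with a colour mask and check the overlay.

Run:
```python
from h import *
F={n:grab_frame(n) for n in("top","side")}
V=[];tiles=[]
for n,(u,v) in(("top",(343,182)),("side",(304,272))):
    g=F[n]["img"].astype(int)
    m=((g[...,0]<130)&(g[...,0]-g[...,2]>22)&(g[...,0]>1.75*g[...,1])).astype(np.uint8)
    m=cv2.morphologyEx(m,cv2.MORPH_CLOSE,np.ones((5,5)))
    k,lab,st,_=cv2.connectedComponentsWithStats(m)
    w=lab[v-65:v+65,u-65:u+65]; l=np.bincount(w[w>0]).argmax(); print(n,st[l].tolist())
    V.append((F[n],lab==l))
v0=np.array([.551,-.197,0,.14])
for z in(None,0.):
    x,mx,e=fit(V,CRA,v0,z);print(x.round(4),mx,e)
for n,(u,v) in(("top",(343,182)),("side",(304,272))):
    S=5;im=cv2.resize(F[n]["img"][v-60:v+60,u-40-20*(n=="side"):u+40+20*(n=="side")],None,fx=S,fy=S,interpolation=cv2.INTER_CUBIC).copy()
    for B in(CRA[:8],CRA[8:16],CRA[16:]):
        q=((hull(proj(F[n],place(B,x)))-[u-40-20*(n=="side"),v-60]+.5)*S).astype(int)
        cv2.polylines(im,[q],True,(0,255,0),1)
    tiles.append(cv2.resize(im,None,fx=.78,fy=.78))
cv2.imwrite("pics/ov.png",np.hstack(tiles)[:,:,::-1]);print(np.hstack(tiles).shape)
from scipy.spatial.transform import Rotation as R
s=get_state();print(R.from_rotvec(s["eef_rot"]).as_matrix().round(2).tolist(),s["clock"])
for h in(0,np.pi):
  for p,y in(((.5227,.0367,.004),-.017),((.53,-.2,.03),.14),((.43,-.21,.03),.14)):
    q=ik(list(p),(R.from_euler("z",y+h)*R.from_euler("x",np.pi)).as_rotvec().tolist());print(None if q is None else np.round(q,2))
```

```text
top [318, 134, 51, 100, 2563]Traceback (most recent call last):
  File "<stdin>", line 9, in <module>
ValueError: attempt to get argmax of an empty sequence
```

```bash
cat > cr.py <<'E'
from h import *
F={n:grab_frame(n) for n in("top","side")}
print(F["side"]["img"][[285,240,215],[310,345,310]].tolist())
V=[];tiles=[]
C={"top":(343,182),"side":(304,272)}
for n,(u,v) in C.items():
    g=F[n]["img"].astype(int)
    m=((g[...,0]<125)&(g[...,0]>1.55*g[...,1])).astype(np.uint8)
    m=cv2.morphologyEx(m,cv2.MORPH_CLOSE,np.ones((5,5)))
    k,lab,st,_=cv2.connectedComponentsWithStats(m)
    w=lab[v-65:v+65,u-65:u+65]; l=np.bincount(w[w>0]).argmax(); print(n,st[l].tolist())
    V.append((F[n],lab==l))
v0=np.array([.551,-.197,0,.14])
for z in(None,0.):
    x,mx,e=fit(V,CRA,v0,z);print(x.round(4),mx,e)
for n,(u,v) in C.items():
    S=5;W=40+20*(n=="side");im=cv2.resize(F[n]["img"][v-60:v+60,u-W:u+W],None,fx=S,fy=S,interpolation=cv2.INTER_CUBIC).copy()
    for B in(CRA[:8],CRA[8:16],CRA[16:]):
        q=((hull(proj(F[n],place(B,x)))-[u-W,v-60]+.5)*S).astype(int)
        cv2.polylines(im,[q],True,(0,255,0),1)
    tiles.append(cv2.resize(im,None,fx=.78,fy=.78))
cv2.imwrite("pics/ov.png",np.hstack(tiles)[:,:,::-1]);print(np.hstack(tiles).shape)
from scipy.spatial.transform import Rotation as R
s=get_state();print(R.from_rotvec(s["eef_rot"]).as_matrix().round(2).tolist(),s["clock"])
for h in(0,np.pi):
  for p,y in(((.5227,.0367,.004),-.017),((.53,-.2,.03),.14),((.43,-.21,.03),.14)):
    q=ik(list(p),(R.from_euler("z",y+h)*R.from_euler("x",np.pi)).as_rotvec().tolist());print(None if q is None else np.round(q,2))
E
python3 cr.py
```

```text
[[92, 60, 44], [95, 63, 46], [187, 153, 114]]
top [318, 134, 51, 100, 2703]
side [287, 266, 39, 19, 241]
[ 0.5585 -0.208  -0.0641  0.1429] 62.55991887560032 [np.float64(1.2138026321718296), np.float64(33.58429427945763)]
[ 5.521e-01 -1.959e-01 -1.000e-04  1.579e-01] 46.36427260040125 [np.float64(1.0487065959590833), np.float64(35.051403483383844)]
(468, 780, 3)
[[0.95, 0.3, 0.0], [0.3, -0.95, -0.0], [0.0, 0.0, -1.0]] 1.3
[-0.07  0.55 -0.53  0.5  -0.    3.09]
[-0.49  0.57 -0.39  0.61  0.    2.51]
[-0.61  0.44 -0.63  0.5   0.    2.39]
[-0.07  0.55 -0.53  0.5   0.   -0.05]
[-0.49  0.57 -0.39  0.61  0.   -0.63]
[-0.61  0.44 -0.63  0.5   0.   -0.75]
```

View pics/ov.png

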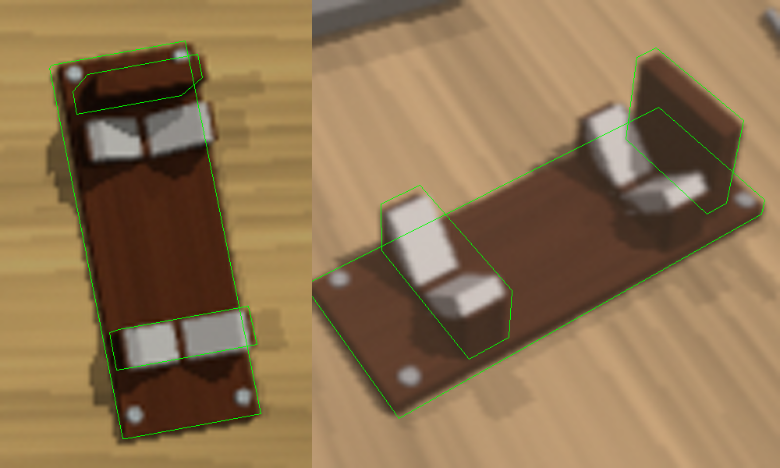

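The overlay's side outline fits the base board well, but in top it is about 2 px off at the lower left. The side colour mask was poor (the dark wood's ratio there is about 1.5). I'll fix the threshold, add the second support to the model and refit.

```bash
sed -i 's/^CRA=.*/CRA=np.vstack([box(-.125,.125,-.045,.045,0,.012),box(.09,.105,-.035,.035,.012,.078),box(-.08,-.055,-.042,.042,.012,.053),box(.055,.08,-.042,.042,.012,.053)])/' h.py
sed -i 's/(g\[...,0\]<125)&(g\[...,0\]>1.55/(g[...,0]<125)\&(g[...,0]>(1.55 if n=="top" else 1.36)/; s/CRA\[16:\]/CRA[16:24],CRA[24:]/; s/ov.png/ov2.png/' cr.py
sed -i '/^for h in/,$d' cr.py; python3 cr.py
```

```text
[[92, 60, 44], [96, 63, 47], [186, 153, 114]]
top [318, 134, 51, 100, 2706]
side [244, 226, 115, 91, 3311]
[ 0.552  -0.1961 -0.0028  0.1469] 5.510121909766781 [np.float64(0.8489846372755893), np.float64(1.3498147144016386)]
[ 0.5515 -0.1962 -1.756   0.1445] 6.318098459771591 [np.float64(0.8726976619786951), np.float64(1.4725595111075644)]
(468, 780, 3)
[[0.95, 0.3, -0.0], [0.3, -0.95, -0.0], [-0.0, 0.0, -1.0]] 1.4
```

View pics/ov2.png

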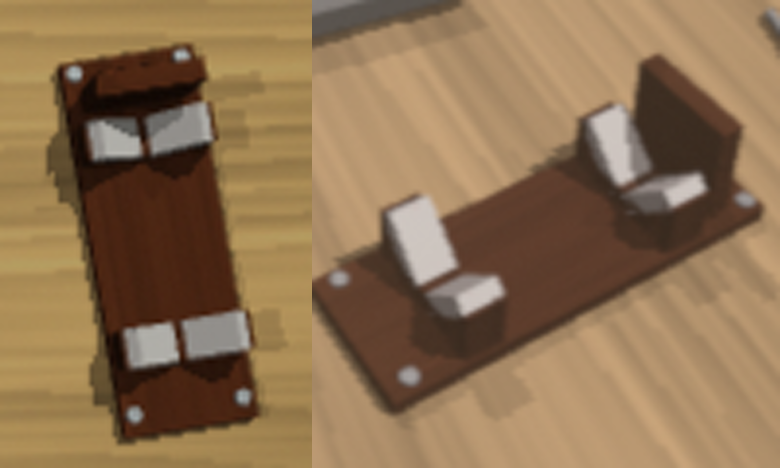

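Refit agrees to about 1 mm: cradle at (0.5515, -0.1963), yaw 0.143. Now I'll grasp and lift.

```bash
cat >> h.py <<'E'
from scipy.spatial.transform import Rotation as R
def down(y): return (R.from_euler("z",y+np.pi)*R.from_euler("x",np.pi)).as_rotvec().tolist()
CX,CY,CA=.5515,-.1963,.143
def cr(x,y,z): return [CX+x*np.cos(CA)-y*np.sin(CA),CY+x*np.sin(CA)+y*np.cos(CA),z]
def st():
    s=get_state();print("t",round(s["clock"],2),np.round(s["position"],4),"F",np.round(s["contact_force"],1),"gap",round(s["finger_gap"],3),"gf",round(s["grasp_force"],1));return s
E
python3 - <<'E'
from h import *
x,y=.5227,.0367
movep([x,y,.10],down(-.017)); st()
print(move_l([x,y,.004],.12,until_force=8)); st()
grab(60); st()
print(move_l([x,y,.15],.15)); st()
F={n:grab_frame(n) for n in("top","side")}; save(F["side"],"lift.png")
for n in F: print([(np.round(r["centre"]).tolist(),round(r["score"],2)) for r in silhouettes(n,"blank")])
E
```

```text
t 3.81 [0.523  0.0359 0.1002] F [ 0.5 -1.   1.3] gap 0.997 gf 0.0
False
t 4.76 [0.5233 0.0366 0.0045] F [0.1 0.4 0.9] gap 1.004 gf 0.0
t 5.21 [0.5232 0.037  0.0048] F [-0.7  1.1  5.7] gap 0.533 gf 62.5
False
t 6.33 [0.5217 0.0367 0.1488] F [-0.2  0.4 -6.4] gap 0.527 gf 62.1
[([121.0, 110.0], 0.79), ([201.0, 262.0], 0.59)]
[([241.0, 168.0], 0.94), ([280.0, 135.0], 0.78), ([160.0, 209.0], 0.74)]
```

View pics/lift.png

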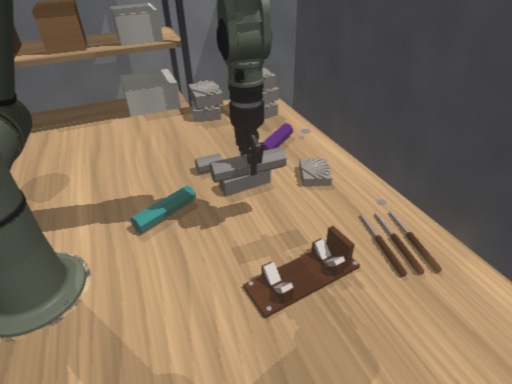

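The blank is held level at side (248,165). Next I'll carry it above the cradle and check its pose relative to the cradle.

```bash
cat >> h.py <<'E'
def rel(v): 
    d=np.array(v[:2])-[CX,CY];c,s=np.cos(CA),np.sin(CA);return np.round([1e3*(c*d[0]+s*d[1]),1e3*(c*d[1]-s*d[0]),1e3*v[2],1e3*(v[3]-CA)],1)
def look(v0,name=None):
    V=[]
    for n in("side","top"):
        f=grab_frame(n)
        if name and n=="side": save(f,name)
        m=mask_near(n,"blank",proj(f,v0[:3])[0])
        if m is not None: V.append((f,m));print(n,int(m.sum()))
    if V:
        for W in (V,V[:1]):
            x,mx,e=fit(W,OCT,v0);print("rel mm,mrad",rel(x),mx.round(1),np.round(e,2))
E
python3 - <<'E'
from h import *
movep(cr(-.020,0,.15),down(CA)); st()
move_l(cr(-.020,0,.05),.15); s=st(); print("tcp rel",rel(np.r_[s["position"],CA]))
look(np.r_[s["position"][:2],s["position"][2]+.0185,CA],"hover.png")
E
```

```text
t 7.47 [ 0.5314 -0.1986  0.1496] F [ 0.  -0.2 -4.8] gap 0.528 gf 62.2
t 8.28 [ 0.5326 -0.199   0.0508] F [ 0.6 -0.7 -6.3] gap 0.53 gf 62.2
tcp rel [-19.1   0.   50.8   0. ]
side 1370
top 713
rel mm,mrad [-17.    3.8  63.5 -16.7] 10.7 [0.65 3.16]
rel mm,mrad [-15.4   8.   59.3   0.9] 0.8 [0.31]
```

View pics/hover.png

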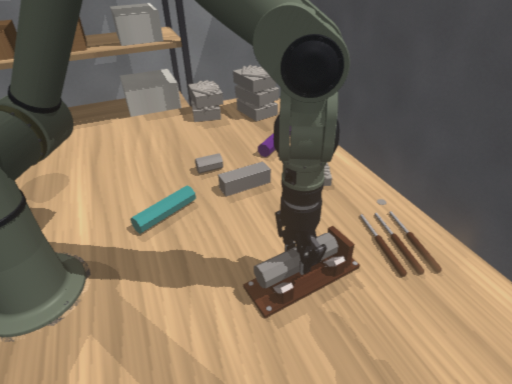

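The blank hangs over the Vs at about (298,261), lined up with the cradle. I'll lower it by feel.

Run:
```python
from h import *
print(move_l(cr(-.020,0,.030),.03,until_force=5)); s=st(); print("tcp rel",rel(np.r_[s["position"],CA]))
```

```text
True
t 9.0 [ 0.5318 -0.2002  0.0345] F [ 1.7 -2.7 -2.2] gap 0.53 gf 62.7
tcp rel [-20.1  -1.   34.5   0. ]
```

Contact came at TCP height 34.5 mm against 34 expected, so it is seated. I'll release, back off and look.

Run:
```python
from h import *
let_go(); st()
move_l(cr(-.020,0,.14),.15)
movep(cr(-.16,0,.14),down(CA)); st()
look(np.array(cr(-.020,0,.0525)+[CA]))
F=[grab_frame(n)["img"] for n in("top","side")]
t=[cv2.resize(F[0][122:242,283:403],(400,400),interpolation=cv2.INTER_CUBIC),cv2.resize(F[1][205:325,244:364],(400,400),interpolation=cv2.INTER_CUBIC)]
cv2.imwrite("pics/laid.png",np.hstack(t)[:,:,::-1])
```

```text
t 9.48 [ 0.53   -0.1984  0.0338] F [ 0.4  0.2 -0.2] gap 1.003 gf 0.0
t 10.96 [ 0.3928 -0.2192  0.1396] F [ 0.  -0.6 -1.1] gap 0.997 gf 0.0
side 1956
top 1504
rel mm,mrad [-20.7  -0.4  51.2  -8.8] 2.0 [0.57 0.69]
rel mm,mrad [-18.1   4.4  45.4  -3.7] 1.2 [0.41]
```

View pics/laid.png

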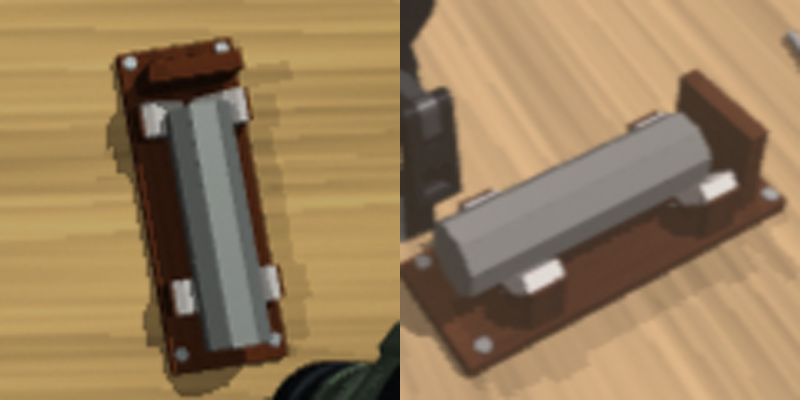

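The blank lies in both Vs, centre about -20.7 mm along and square to the cradle; the top crop shows a gap to the stop at about (205,90). Next I'll push its near end with shut fingers.

Run:
```python
from h import *
grab(40)
move_l(cr(-.15,0,.042),.15); st()
move_l(cr(-.128,0,.042),.08,until_force=8)
hit=move_l(cr(-.085,0,.042),.02,until_force=14); s=st(); print(hit,"tcp rel",rel(np.r_[s["position"],CA]))
```

```text
t 12.83 [ 0.4033 -0.2179  0.0424] F [ 0.5 -0.5  0.7] gap -0.002 gf 0.0
t 14.58 [ 0.4498 -0.2108  0.0415] F [-0.3  0.8 -0.3] gap 0.001 gf 0.0
True tcp rel [-102.8    0.2   41.5    0. ]
```

Run:
```python
from h import *
hit=move_l(cr(-.090,0,.042),.01,until_force=14); s=st(); print(hit,"tcp rel",rel(np.r_[s["position"],CA]))
move_l(cr(-.15,0,.042),.1)
move_l(cr(-.16,0,.14),.15); st()
look(np.array(cr(0,0,.0525)+[CA]))
F=[grab_frame(n)["img"] for n in("top","side")]
t=[cv2.resize(F[0][122:242,283:403],(400,400),interpolation=cv2.INTER_CUBIC),cv2.resize(F[1][205:325,244:364],(400,400),interpolation=cv2.INTER_CUBIC)]
cv2.imwrite("pics/pushed.png",np.hstack(t)[:,:,::-1])
```

```text
t 15.27 [ 0.4494 -0.2104  0.0409] F [-0.1  1.3  1. ] gap 0.004 gf 0.0
True tcp rel [-103.1    0.6   40.9    0. ]
t 16.69 [ 0.393  -0.2188  0.1395] F [-0.3  0.5 -0.1] gap -0.005 gf 0.0
side 2004
top 1481
rel mm,mrad [-0.5 -0.7 52.7 -1.4] 1.4 [0.62 0.53]
rel mm,mrad [ 3.6  5.7 44.4 -2.1] 0.8 [0.31]
```

View pics/pushed.png

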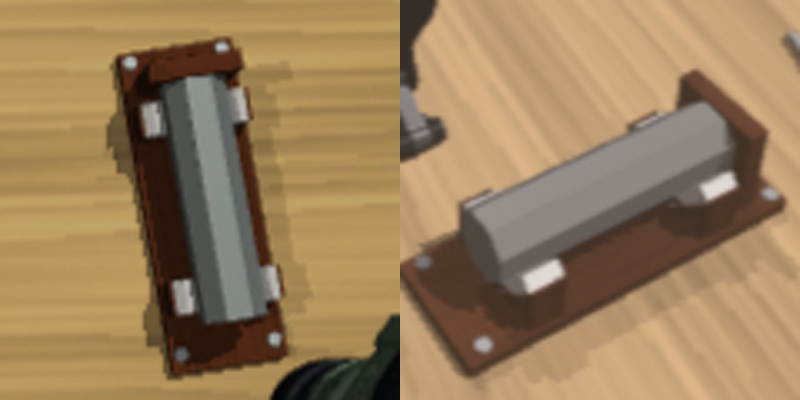

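The blank's end meets the stop: top crop (195,80), side crop (735,135). The fit gives its centre at -0.5 mm along, z 52.7 mm, and the repeat push met the same hard stop. The robot is clear, so I'm handing in.

```bash
python3 -c "
from cell import *
print(sign_off())"
```

```text
the job is handed in; nothing more can be done
None
```

The blank was laid in both Vs about 2 cm short, pushed until it met the end stop and left there with the robot clear; handed in at about 17 s on the robot's clock, verdict not shown.

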